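# Open the square hazelnut jar in the bench brace

## Robot

A 7-joint arm with a two-finger parallel gripper is mounted at the origin on the work surface. World frame = base frame: x ahead of the robot, y to its left, z up, the work surface at z = 0. Lengths are in m, angles in rad, forces in N, time in s.
With the tool pointing down it reaches from about 0.425 to 0.925 m from the base axis. Payload 6.8 kg.
Tool frame: the origin (TCP) lies midway between the tips of the shut fingers; the grasp point (between the pads) lies 19 mm behind it; z points along the fingers, y is the direction in which the jaws open and shut (so a half turn about z gives the same grasp; the last joint's range is limited). The gripper opens to 85 mm and grips with 20 to 120 N. Pads are 22 mm wide; open, the fingers measure 114 mm over their backs; the gripper's body (76 mm by 85 mm) begins 54 mm behind the grasp point. The pads swing forward as they close: fully open they stand 13 mm farther back than shut.
Start: joints at [-1.415, 0.477, 0.022, 1.555, -0.011, 1.109, -0.083], TCP at [0.176, 0.652, 0.206] pointing down, gripper open.
Joint ranges: [-2.96, 2.96], [-0.34, 2.1], [-1.41, 1.46], [0.24, 2.44], [-1.37, 4.51], [0.17, 1.92], [-2.96, 2.96]. Speed limits (rad/s): [2.39, 2.39, 3.14, 3.14, 3.14, 3.14, 3.14].

## Interface

Orientations are given as a unit quaternion [w, x, y, z].
In Python, from station import status, eyes, workorder gives the robot as it stands. The module is installed in compiled form; this text tells all that it offers.
- The arm moves only by the shell command python3 -m jog 'ROWS' [FORCE]. ROWS is text: rows parted by semicolons, each of 7 numbers parted by spaces: the shift along the tool's x, y, z in m, then the turn, a rotation vector about the tool's x, y, z in degrees, then the finger opening in m, from 0 to 0.0854. In form: dx dy dz rx ry rz jaw; .... A call has 1 to 5 rows; each row is the pose to reach, as a shift and turn from the pose commanded when the call began, along the tool's axes at that moment; what a row does not reach only later rows make up. A row lasts 1/10 s, in which the tool goes at most 50 mm and 8.59 degrees, less where a joint would pass 70% of its speed; a pose out of reach is approached as far as the arm can. A call with a gripper value outside its range is refused whole. The fingers move at their own pace and stop on an object; FORCE is the grip in N (left out, the last holds). Time passes only in rows, so rows that repeat a pose let the fingers close. It gives the time, the measured TCP pose, the force and the opening at its end, in the units of the state.
- status.get_obs(): the state, without advancing time (a new reading comes with each control period).
- eyes.read_camera(name): name is "scene" or "top"; returns a dict with "image" (400x640x3 uint8, red, green, blue), "intrinsics" (3x3 intrinsics, pixels), "position" and "orientation" of the camera in the world. Camera axes: x right, y up, looking along -z (the intrinsics and any distortion apply to the point x, -y, -z); pixel columns grow to the right and rows downward; lengths in m; the calibration is good to about 2 mm. A picture is of the moment at which its call begins. There is no depth.
- workorder.hand_in(): hands the job in, once; it reports no verdict.
The state is a dict: "t": time; "q": joint angles; "joint_vel": joint speeds; "joint_torque": joint torques, N m; "eef_pos": TCP position; "tool_rot": TCP orientation; "contact_force": force on the tool from outside, world axes, zero at the start; "torque": the same for the moment, N m; "gripper_width": opening from 0.0 (shut) to 1.0 (fully open).
Only numpy, scipy, OpenCV 4.12 (cv2) and the standard library are available. Lean on these libraries where they do the work, as an engineer would, in place of code of your own. Each camera call takes 0.05 s, during which the arm holds its last target.

## Task

Pick up the square jar of hazelnuts by its cap and set it all the way down, upright, in the square well of the wooden brace block, which will keep it from turning. Then unscrew the tight cap anticlockwise just until it comes free, lift it straight off and finish still holding it level, two or three centimetres above the mouth of the jar, with the jar left standing in the brace. Leave everything else on the counter where it is.

Things in the scene. Friction and masses are not known exactly. Their poses are not given: they have to be found in the camera images.
- cap: Steel screw cap of the square jar: ribbed, 56 mm across, 24 mm high, 35 g. Origin at its centre, z up along its axis. Tight on the jar at the start, its centre 90 mm above the jar's underside; the jar can be lifted by it. Its lower edge is 8 mm above the jar's flat shoulder, so fingers may reach at most 20 mm below its centre. To come off it must rise 24 mm
- cap_lug (a point): Inside lug of the cap on its x axis, 23 mm out, 10 mm below its centre. Opens anticlockwise from above (+yaw). Cap x axis against jar x axis: 8 to 22 deg clockwise at the start (25 is the stop); lugs come free at 33 deg anticlockwise, meet the next ones at 73. A turn of 65 to 75 deg always frees it; then lift. Turning takes 0.2 to 0.5 N m; unbraced, the jar turns along
- jar: Square clear glass jar full of hazelnuts (fixed inside), the only square jar; stands loose, 0.3 to 0.5 kg. Body 60 x 60 mm, 70 mm tall to its flat shoulder, neck 36 mm across, mouth 96 mm above the underside. Origin under its centre, z up, x and y square to its sides
- ring (a joint): Springy rubber sealing ring in the jar's mouth, height in m: about 0 while the cap is tight, 0.0025 at most when the cap has come free and may rise (top then 101.5 mm above the jar's underside). It pushes the cap up with about 12 to 16 N
- brace_well (a point): Centre of the floor of the square well in the wooden brace block, which is fixed to the counter. Block 96 by 96 mm, 33 mm high; well 65 by 65 mm, 25 mm deep with a 4 mm chamfer round its mouth, its floor 8 mm above the counter. x and y are square to the well's sides, z up; the jar fits in any of the four quarter turns with 2.5 mm clearance each side
- round_jar: Bystander, leave alone: round glass jar with a pressed-on steel lid, 68 mm across, 100 mm tall; origin under its centre
- mug: Bystander, leave alone: white mug, 80 mm across, 90 mm tall, handle on its +y side; origin under its centre
- bun: Bystander, leave alone: bread bun, 80 mm across, 46 mm high, on a white plate (150 mm across, fixed); origin under its centre
- spoon: Bystander, leave alone: wooden spoon lying flat, 180 mm long along its x axis; origin under its middle
- steel_cup: Bystander, leave alone: small steel cup, 64 mm across, 70 mm tall; origin under its centre
There are look-alikes about, which are no part of the job. There is more than one size of the cap; the job needs the largest.

How it is judged:
By the outcome, as a careful person would: the job done as asked, in the order asked, and still so for the second after the job is handed in, while the arm keeps its last pose, push and grip.
It also fails if it takes over 46 s, if anything falls off the work surface, if the arm or the gripper's body presses on something with over 40 N, if the wrist force passes 120 N, or if a joint passes its speed limit or range.

## Working session

There is one attempt and no reset: what is moved stays moved. The work goes in short steps, Python scripts to look and compute and a shell command to move; the robot and the scene stay as the last step left them, time stands still between calls to the robot, and variables do not carry over. Pictures are saved under pics/ and viewed, and the job is handed in when it is done.

```bash
mkdir -p pics; cat > h.py <<'E'
import numpy as np, cv2
from scipy.spatial.transform import Rotation as R
from station import status, eyes, workorder
def rot(q): return R.from_quat([q[1],q[2],q[3],q[0]])
def grab(name,fn=None):
    c=eyes.read_camera(name); 
    if fn: cv2.imwrite('pics/'+fn,cv2.cvtColor(c['image'],cv2.COLOR_RGB2BGR))
    return c
def ray(c,u,v):
    K=np.array(c['intrinsics']); d=np.linalg.inv(K)@[u,v,1.]
    return np.array(c['position']), rot(c['orientation']).apply([d[0],-d[1],-d[2]])
def onz(c,u,v,z):
    p,d=ray(c,u,v); return p+d*(z-p[2])/d[2]
def proj(c,P):
    q=rot(c['orientation']).inv().apply(np.array(P)-np.array(c['position'])); K=np.array(c['intrinsics'])
    a=K@np.array([q[0],-q[1],-q[2]]); return a[:2]/a[2]
def st():
    o=status.get_obs(); print('t',round(o['t'],2),'p',np.round(o['eef_pos'],4),'F',np.round(o['contact_force'],1),'M',np.round(o['torque'],2),'w',round(float(o['gripper_width']),3))
    Rm=rot(o['tool_rot']).as_matrix(); print('R',np.round(Rm,3).tolist(),'q',np.round(o['q'],3)); return o
E
python3 - <<'E'
from h import *
st()
for n in('scene','top'):
    c=grab(n,n+'0.png'); print(n,{k:np.round(v,3).tolist() for k,v in c.items() if k!='image'})
E
```

```text
t 0.0 p [0.1759 0.651  0.2053] F [0.6 0.5 0.9] M [ 0.01  0.06 -0.02] w 0.999
R [[-0.965, 0.261, -0.0], [0.261, 0.965, -0.002], [-0.0, -0.002, -1.0]] q [-1.415  0.478  0.022  1.556 -0.011  1.109 -0.083]
scene {'intrinsics': [[361.165, 0.0, 319.585], [0.0, 361.165, 200.602], [0.0, 0.0, 1.0]], 'position': [0.964, -0.296, 0.785], 'orientation': [0.844, 0.268, 0.138, 0.444]}
top {'intrinsics': [[507.202, 0.0, 312.634], [0.0, 507.202, 205.534], [0.0, 0.0, 1.0]], 'position': [0.384, -0.032, 1.348], 'orientation': [0.71, 0.052, -0.041, -0.702]}
```

View pics/scene0.png

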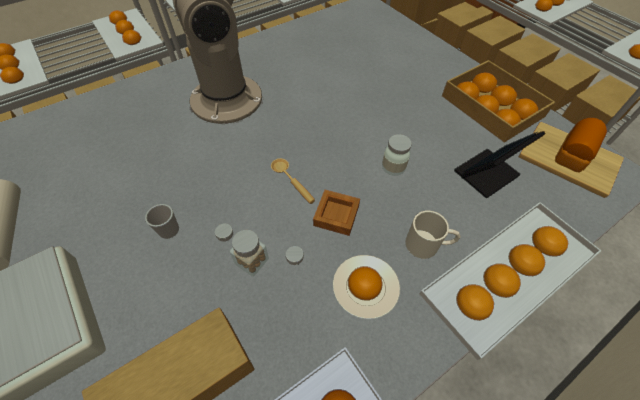

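View pics/top0.png

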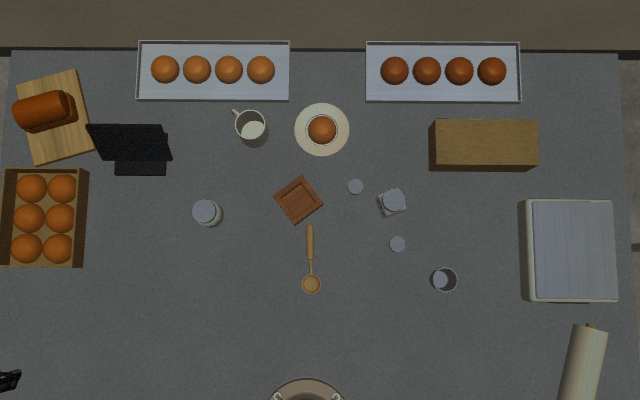

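Scene: the square jar with brown nuts is at scene (247,248) / top (392,201). The round jar at scene (397,152) / top (207,212) is the bystander. The two small loose caps at scene (224,232) and (294,255) / top (397,244) and (355,187) are look-alikes. The brace is at scene (337,213) / top (298,200). I'll confirm with an enlarged crop.

```bash
python3 - <<'E'
import cv2,numpy as np
t=cv2.imread('pics/top0.png');s=cv2.imread('pics/scene0.png')
a=cv2.resize(t[165:255,265:425],(800,450)[0:2],interpolation=cv2.INTER_CUBIC)
cv2.imwrite('pics/topcrop.png',a)
b=cv2.resize(s[185:285,205:365],None,fx=5,fy=5,interpolation=cv2.INTER_CUBIC)
cv2.imwrite('pics/scenecrop.png',b)
E
```

```text
(no output)
```

View pics/topcrop.png

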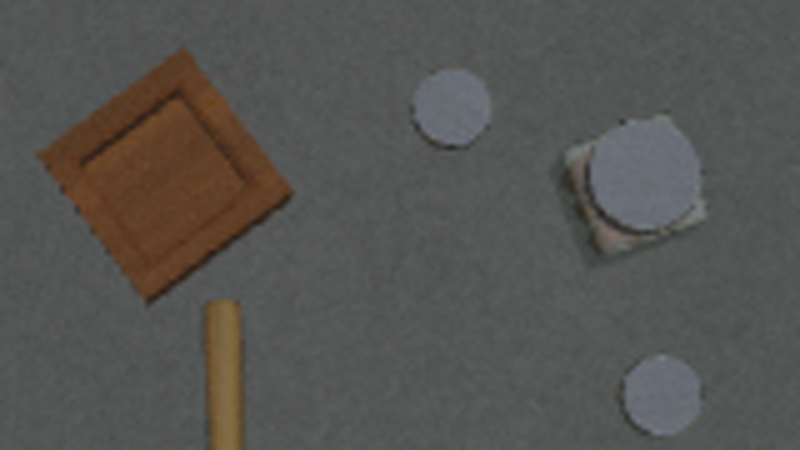

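View pics/scenecrop.png

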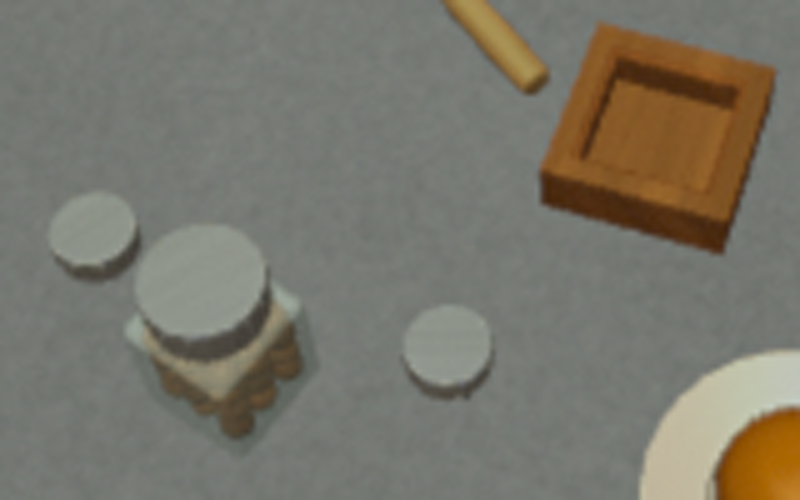

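```bash
python3 - <<'E'
from h import *
T=grab('top');S=grab('scene')
print(S['image'][247,247],T['image'][200,394],T['image'][200,340],S['image'][300,200])
def capmask(c,x0,x1,y0,y1,thr):
    im=c['image'].astype(int); m=((im[...,2]-im[...,0])>=thr)&(im.sum(2)>300)
    m=m.astype(np.uint8); k=np.zeros_like(m);k[y0:y1,x0:x1]=m[y0:y1,x0:x1]
    return k
# top cap
hs=T['image'][185:215,375:412].astype(int)
g=T['image'].astype(int)
m=np.zeros(g.shape[:2],np.uint8); sub=(g[...,2]>115)&(g[...,2]-g[...,0]>8); m[180:222,370:415]=sub[180:222,370:415]
cs,_=cv2.findContours(m,cv2.RETR_EXTERNAL,cv2.CHAIN_APPROX_NONE); cc=max(cs,key=cv2.contourArea); e=cv2.fitEllipse(cc);print('cap top',e)
ct=onz(T,*e[0],0.102);print(ct)
# scene cap
g=S['image'].astype(int); print(g[247,243],g[262,247])
# block
for n,c,box in(('top',T,(265,170,330,230)),('scene',S,(305,185,365,240))):
    h=cv2.cvtColor(c['image'],cv2.COLOR_RGB2HSV); m=cv2.inRange(h,(3,100,40),(16,255,255)); k=np.zeros_like(m);x0,y0,x1,y1=box;k[y0:y1,x0:x1]=m[y0:y1,x0:x1]
    cs,_=cv2.findContours(k,cv2.RETR_EXTERNAL,cv2.CHAIN_APPROX_NONE); cc=max(cs,key=cv2.contourArea)
    ap=cv2.approxPolyDP(cc,2.5,True)[:,0];print(n,cv2.contourArea(cc))
    for p in ap: print(p,onz(c,*p,0.033).round(4))
    
# hand-picked
def ct5(x,y,ox,oy): return (ox+(x+.5)/5-.5,oy+(y+.5)/5-.5)
for nm,pts in (('shoulder .07',[(567,155),(668,117),(707,210)]),('low?',[(605,252)])):
    for p in pts:
        q=ct5(*p,265,165);print(nm,onz(T,*q,.07).round(4),onz(T,*q,0).round(4))
for p in [(128,333),(300,300),(220,395)]:
    q=ct5(*p,205,185);print('scene sh',onz(S,*q,.07).round(4))
for p in [(240,455)]:
    q=ct5(*p,205,185);print('scene base',onz(S,*q,.0).round(4))
q=ct5(202,282,205,185);print('scene cap',onz(S,*q,.102).round(4))
E
```

```text
[144 150 141] [105 110 117] [84 87 85] [119 122 118]
cap top ((393.91522216796875, 199.113037109375), (19.3270320892334, 20.736339569091797), 114.12837982177734)
[ 0.56747136 -0.21301852  0.102     ]
[145 150 141] [131 129 108]
top 1277.0
[301 175] [0.6394 0.021  0.033 ]
[273 195] [0.5853 0.0937 0.033 ]
[294 224] [0.5095 0.0372 0.033 ]
[322 204] [ 0.5628 -0.0352  0.033 ]
scene 1403.0
[324 190] [0.5092 0.0356 0.033 ]
[313 218] [ 0.5644 -0.0361  0.033 ]
[314 225] [ 0.5825 -0.0453  0.033 ]
[348 235] [0.6515 0.006  0.033 ]
[359 199] [0.5832 0.093  0.033 ]
shoulder .07 [ 0.5808 -0.1773  0.07  ] [ 0.5916 -0.1853  0.    ]
shoulder .07 [ 0.6009 -0.2288  0.07  ] [ 0.6128 -0.2396  0.    ]
shoulder .07 [ 0.5533 -0.2481  0.07  ] [ 0.5626 -0.2599  0.    ]
low? [ 0.5313 -0.1963  0.07  ] [ 0.5394 -0.2053  0.    ]
scene sh [ 0.5528 -0.2476  0.07  ]
scene sh [ 0.5813 -0.1771  0.07  ]
scene sh [ 0.602  -0.2283  0.07  ]
scene base [ 0.5987 -0.2284  0.    ]
scene cap [ 0.5671 -0.2127  0.102 ]
```

The cap and jar are confirmed, and both views agree: jar centre (0.567,-0.2125), yaw ≈ 21.8°. The brace is at (0.574,0.029), yaw ≈ 36.8°. Now I'll move.

```bash
cat >> h.py <<'E'
def plan(p,yaw,o=None):
    o=o or status.get_obs(); r=rot(o['tool_rot']); a=np.radians(yaw)
    x=[np.cos(a),np.sin(a),0];z=[0,0,-1];y=np.cross(z,x)
    t=R.from_matrix(np.array([x,y,z]).T)
    print('shift mm',np.round(1000*r.inv().apply(np.array(p)-o['eef_pos']),1),'rot deg',np.round(np.degrees((r.inv()*t).as_rotvec()),2))
E
python3 -c "
from h import *
plan([.42,.5,.22],135)"
```

```text
shift mm [-275.1  -82.4  -14.2] rot deg [-6.000e-02  2.000e-02  2.989e+01]
```

```bash
python3 -m jog '-0.045 -0.015 -0.014 0 0 6 0.0854; -0.09 -0.03 -0.014 0 0 12 0.0854; -0.135 -0.045 -0.014 0 0 18 0.0854; -0.18 -0.06 -0.014 0 0 24 0.0854; -0.225 -0.075 -0.014 0 0 30 0.0854' 60; python3 -c "
from h import *
st()
plan([.57,.3,.22],100)"
```

```text
t: 0.7
eef_pos: [0.375, 0.5192, 0.2203]
tool_rot: [-0.0, 0.386, 0.923, 0.0]
contact_force: [0.4, 1.0, -0.3]
gripper_width: 1.0
t 0.7 p [0.375  0.5192 0.2203] F [ 0.4  1.  -0.3] M [ 0.03 -0.06  0.01] w 1.0
R [[-0.703, 0.711, -0.0], [0.711, 0.703, 0.0], [0.0, -0.0, -1.0]] q [-1.184  0.411  0.192  1.638 -0.086  1.101 -0.19 ]
shift mm [-293.   -15.3    0.3] rot deg [-0.   -0.   34.65]
```

```bash
python3 -m jog '-0.048 -0.003 0 0 0 7 0.0854; -0.096 -0.006 0 0 0 14 0.0854; -0.144 -0.009 0 0 0 21 0.0854; -0.192 -0.012 0 0 0 28 0.0854; -0.24 -0.015 0 0 0 35 0.0854'; python3 -c "
from h import *
st()
plan([.63,.06,.22],65)"
```

```text
t: 1.2
eef_pos: [0.5333, 0.3384, 0.2203]
tool_rot: [-0.0, 0.645, 0.764, 0.0]
contact_force: [1.5, -0.2, 0.1]
gripper_width: 0.995
t 1.2 p [0.5333 0.3384 0.2203] F [ 1.5 -0.2  0.1] M [ 0.08 -0.04 -0.03] w 0.995
R [[-0.167, 0.986, -0.0], [0.986, 0.167, 0.0], [0.0, -0.0, -1.0]] q [-0.95   0.409  0.386  1.671 -0.17   1.095 -0.347]
shift mm [-290.6   48.9    0.3] rot deg [-1.000e-02 -1.000e-02  3.461e+01]
```

```bash
python3 -m jog '-0.049 0.008 0 0 0 7 0.0854; -0.098 0.016 0 0 0 14 0.0854; -0.147 0.024 0 0 0 21 0.0854; -0.196 0.032 0 0 0 28 0.0854; -0.245 0.04 0 0 0 35 0.0854'; python3 -c "
from h import *
st()
plan([.567,-.2125,.2],43)"
```

```text
t: 1.7
eef_pos: [0.6141, 0.1037, 0.2203]
tool_rot: [-0.0, 0.845, 0.534, 0.0]
contact_force: [0.6, 0.6, 0.4]
gripper_width: 0.997
t 1.7 p [0.6141 0.1037 0.2203] F [0.6 0.6 0.4] M [ 0.03 -0.07  0.04] w 0.997
R [[0.429, 0.903, -0.0], [0.903, -0.429, 0.0], [0.0, -0.0, -1.0]] q [-0.696  0.421  0.581  1.702 -0.255  1.095 -0.48 ]
shift mm [-305.8   93.    20.2] rot deg [-1.000e-02 -2.000e-02  2.162e+01]
```

```bash
python3 -m jog '-0.047 0.014 0 0 0 5 0.0854; -0.094 0.028 0 0 0 10 0.0854; -0.141 0.042 0 0 0 15 0.0854; -0.188 0.056 0 0 0 20 0.0854; -0.235 0.07 0 0 0 22 0.0854'; python3 -c "
from h import *
st()
plan([.567,-.2125,.2],43)"
```

```text
t: 2.2
eef_pos: [0.5769, -0.1386, 0.2203]
tool_rot: [-0.0, 0.931, 0.364, 0.0]
contact_force: [0.4, 0.5, -0.2]
gripper_width: 0.994
t 2.2 p [ 0.5769 -0.1386  0.2203] F [ 0.4  0.5 -0.2] M [ 0.   -0.   -0.03] w 0.994
R [[0.734, 0.679, 0.0], [0.679, -0.734, 0.0], [0.0, -0.0, -1.0]] q [-0.419  0.395  0.727  1.778 -0.295  1.08  -0.415]
shift mm [-57.4  47.5  20.3] rot deg [-0.01 -0.01 -0.25]
```

```bash
python3 -m jog '-0.025 0.02 0 0 0 0 0.0854; -0.045 0.038 0.01 0 0 0 0.0854; -0.0574 0.0475 0.02 0 0 0 0.0854; -0.0574 0.0475 0.02 0 0 0 0.0854; -0.0574 0.0475 0.02 0 0 0 0.0854'; python3 -c "
from h import *
st()
plan([.567,-.2125,.068],43)
S=grab('scene','s1.png');T=grab('top','t1.png')
a=cv2.imread('pics/s1.png')[150:290,160:360];cv2.imwrite('pics/s1c.png',cv2.resize(a,None,fx=4,fy=4))"
```

```text
t: 2.7
eef_pos: [0.5678, -0.2103, 0.2002]
tool_rot: [-0.0, 0.931, 0.365, -0.0]
contact_force: [0.2, 1.5, 0.9]
gripper_width: 0.999
t 2.7 p [ 0.5678 -0.2103  0.2002] F [0.2 1.5 0.9] M [ 0.01 -0.04  0.03] w 0.999
R [[0.733, 0.68, -0.001], [0.68, -0.733, 0.001], [0.0, -0.001, -1.0]] q [-0.28   0.441  0.719  1.77  -0.33   1.055 -0.266]
shift mm [ -2.1   1.2 132.2] rot deg [-0.05 -0.   -0.12]
```

View pics/s1c.png

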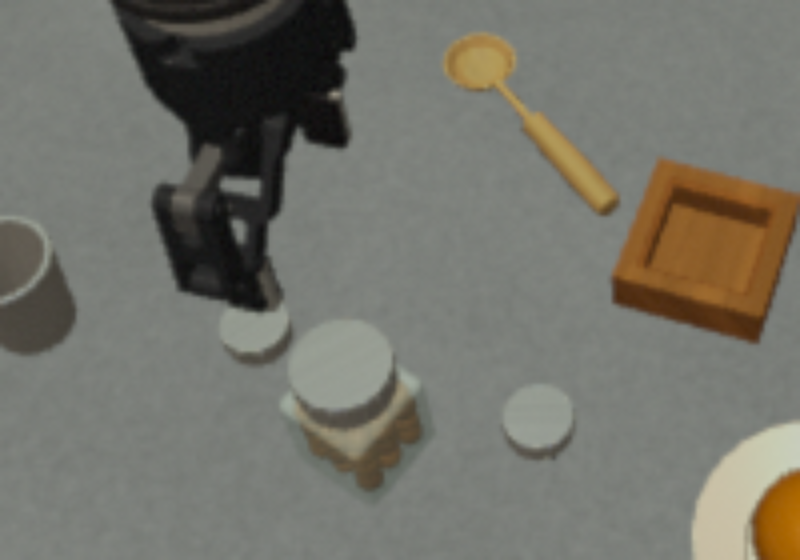

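The gripper hangs directly above the jar, with nothing else near the fingers. Descending.

```bash
python3 -c "
from h import *
st();plan([.567,-.2125,.068],43)"; python3 -m jog '0 0 0.04 0 0 0 0.0854; 0 0 0.075 0 0 0 0.0854; 0 0 0.1 0 0 0 0.0854; 0 0 0.1 0 0 0 0.0854'; python3 -c "
from h import *
st();plan([.567,-.2125,.068],43)"
```

```text
t 2.8 p [ 0.5685 -0.2093  0.2006] F [1.5 0.3 1.2] M [ 0.04 -0.    0.04] w 0.998
R [[0.731, 0.682, 0.001], [0.682, -0.731, 0.001], [0.001, -0.0, -1.0]] q [-0.282  0.441  0.719  1.77  -0.33   1.054 -0.265]
shift mm [ -3.4   1.3 132.6] rot deg [-0.01 -0.05  0.01]
t: 3.2
eef_pos: [0.5662, -0.2081, 0.0974]
tool_rot: [-0.002, 0.93, 0.367, -0.002]
contact_force: [0.1, 0.5, -0.2]
gripper_width: 1.0
t 3.2 p [ 0.5662 -0.2081  0.0974] F [ 0.1  0.5 -0.2] M [0.02 0.   0.02] w 1.0
R [[0.731, 0.682, -0.006], [0.682, -0.731, 0.002], [-0.003, -0.005, -1.0]] q [-0.219  0.562  0.641  1.856 -0.43   0.872 -0.187]
shift mm [-2.3  3.9 29.4] rot deg [-0.3   0.15  0.03]
```

```bash
python3 -m jog '-0.0025 0.003 0.015 0 0 0 0.0854; -0.0025 0.003 0.027 0 0 0 0.0854; -0.0025 0.003 0.03 0 0 0 0.0854; -0.0025 0.003 0.03 0 0 0 0.0854'; python3 -c "
from h import *
st();plan([.567,-.2125,.068],43)"
```

```text
t: 3.6
eef_pos: [0.568, -0.2148, 0.0702]
tool_rot: [-0.0, 0.931, 0.366, -0.0]
contact_force: [0.5, 0.0, 0.2]
gripper_width: 0.998
t 3.6 p [ 0.568  -0.2148  0.0702] F [0.5 0.  0.2] M [-0.03  0.   -0.02] w 0.998
R [[0.733, 0.681, -0.0], [0.681, -0.733, 0.0], [-0.0, -0.0, -1.0]] q [-0.188  0.6    0.615  1.866 -0.462  0.821 -0.156]
shift mm [ 0.8 -2.3  2.2] rot deg [-0.01  0.   -0.12]
```

```bash
python3 -m jog '0 0 0.001 0 0 0 0.065; 0 0 0.001 0 0 0 0.06; 0 0 0.001 0 0 0 0.055; 0 0 0.001 0 0 0 0.05; 0 0 0.001 0 0 0 0.045' 80;  python3 -m jog '0 0 0 0 0 0 0.045; 0 0 0 0 0 0 0.045; 0 0 0 0 0 0 0.045' 80;python3 -c "
from h import *
st()
S=grab('scene','s2.png')
a=cv2.imread('pics/s2.png')[170:290,170:330];cv2.imwrite('pics/s2c.png',cv2.resize(a,None,fx=5,fy=5))"
```

```text
t: 4.1
eef_pos: [0.5674, -0.2138, 0.0707]
tool_rot: [-0.001, 0.931, 0.366, 0.0]
contact_force: [-6.2, 4.3, 14.7]
gripper_width: 0.593
t: 4.4
eef_pos: [0.5674, -0.2138, 0.0707]
tool_rot: [-0.001, 0.931, 0.366, 0.0]
contact_force: [-6.3, 4.9, 14.1]
gripper_width: 0.593
t 4.4 p [ 0.5674 -0.2138  0.0707] F [-6.3  4.9 14.1] M [1.14 1.45 0.09] w 0.593
R [[0.732, 0.681, -0.001], [0.681, -0.732, 0.003], [0.001, -0.003, -1.0]] q [-0.188  0.599  0.614  1.867 -0.462  0.823 -0.155]
```

View pics/s2c.png

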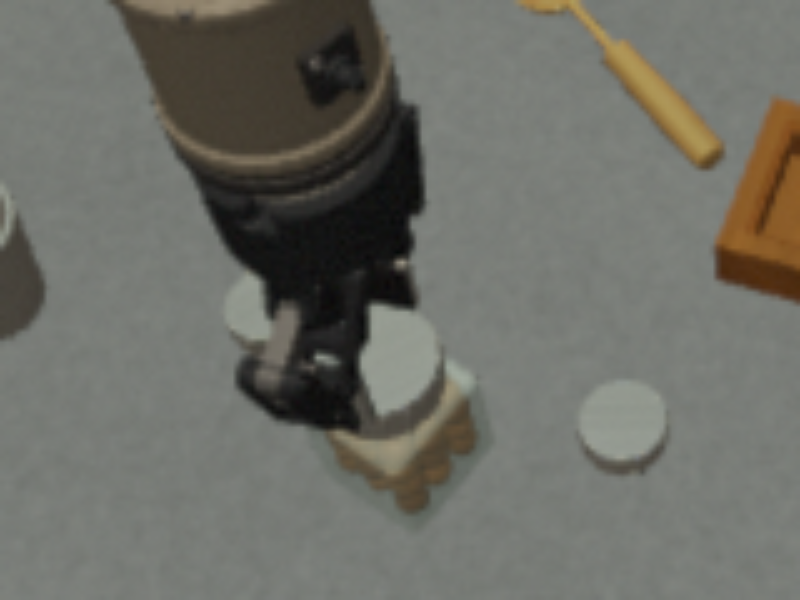

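```bash
python3 -c "
from h import *
S=grab('scene');T=grab('top','t2.png')
for P in ([.5674,-.2138,.0707],[.567,-.2125,.102],[.5674+.68*.028,-.2138-.73*.028,.075],[.5674-.68*.028,-.2138+.73*.028,.075],[.5674+.68*.028,-.2138-.73*.028,.1]):
  u=proj(S,P); print((u-170)*5, (proj(T,P)-[330,150])*6)
a=cv2.imread('pics/t2.png')[150:250,330:450];cv2.imwrite('pics/t2c.png',cv2.resize(a,None,fx=6,fy=6))"
```

```text
[384.67598657 390.99029154] [374.68896725 305.51846384]
[375.26265091 354.60052919] [382.24238304 295.79541883]
[361.80598354 442.77844847] [424.25524626 259.9472775 ]
[403.5993881  332.25273492] [327.83884658 348.37371965]
[351.68703601 416.35406445] [433.7487139  250.57293344]
```

View pics/t2c.png

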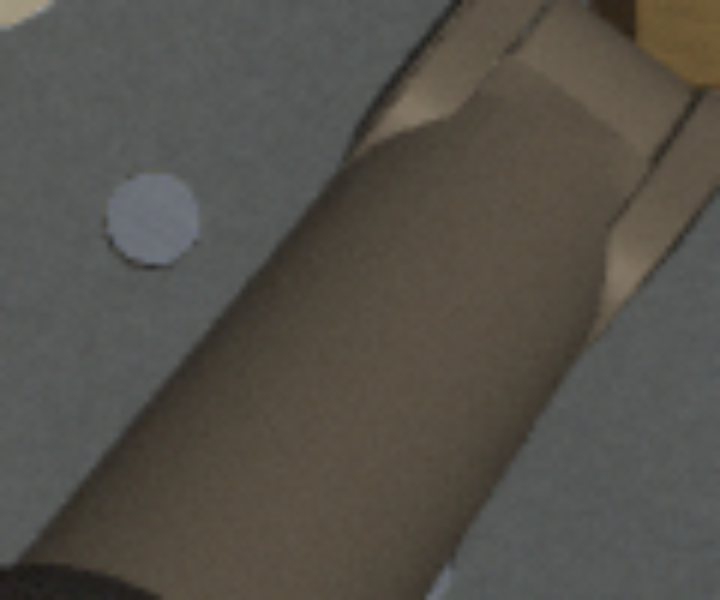

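```bash
python3 -c "
from h import *
S=grab('scene')
y=np.array([.682,-.731,0]);x=np.array([.731,.682,0]);c=np.array([.568,-.21,.2006])
im=cv2.imread('pics/s1.png')[150:290,160:360];im=cv2.resize(im,None,fx=4,fy=4)
for sy in(-1,1):
  for d in (.0425,.057):
   for e in(-.011,.011):
    for z in (.013,.05):
     u=(proj(S,c+y*sy*d+x*e+[0,0,z])-[160,150])*4
     cv2.circle(im,tuple(int(v) for v in u),3,(0,0,255) if sy>0 else (0,255,0),-1)
cv2.imwrite('pics/s1d.png',im)
c=np.array([.5674,-.2138,.0707])
im=cv2.imread('pics/s2.png')[170:290,170:330];im=cv2.resize(im,None,fx=5,fy=5)
for sy in(-1,1):
  for d in (.028,.042):
   for e in(-.011,.011):
    for z in (.006,.035):
     u=(proj(S,c+y*sy*d+x*e+[0,0,z])-[170,170])*5
     cv2.circle(im,tuple(int(v) for v in u),3,(0,0,255) if sy>0 else (0,255,0),-1)
cv2.imwrite('pics/s2d.png',im)
"
```

```text
(no output)
```

View pics/s1d.png

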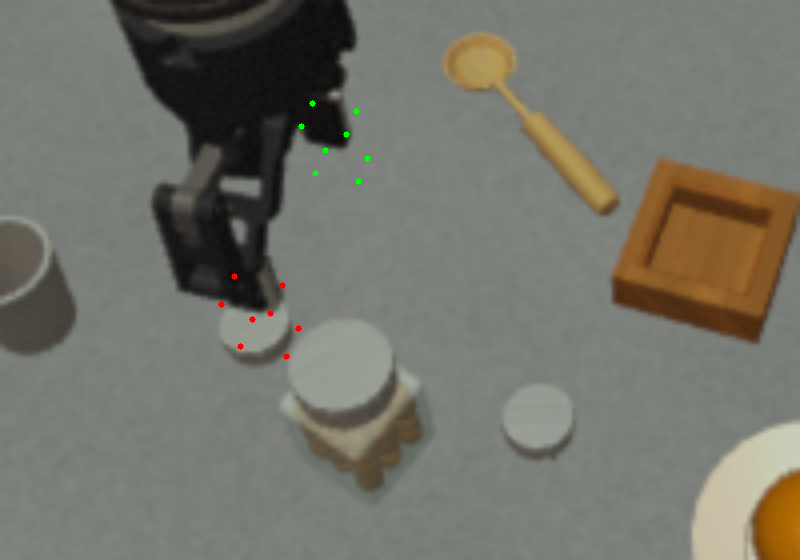

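View pics/s2d.png

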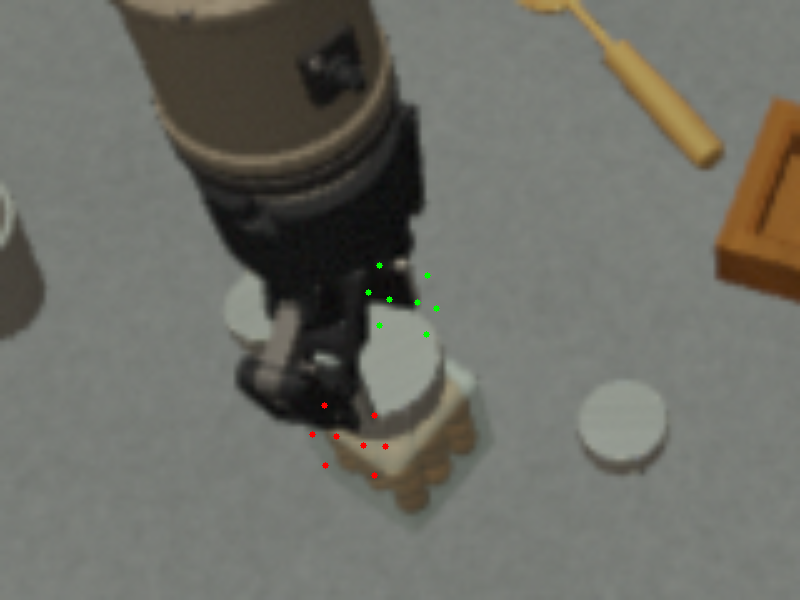

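```bash
python3 -c "
import cv2,numpy as np
a=cv2.imread('pics/s1.png')[150:235,185:260];b=cv2.imread('pics/s2.png')[195:280,200:275]
o=np.hstack([cv2.resize(np.clip(x.astype(float)*1.8,0,255).astype('uint8'),(396,450),interpolation=cv2.INTER_CUBIC) for x in (a,b)]);cv2.imwrite('pics/g.png',o)"
```

```text
(no output)
```

View pics/g.png

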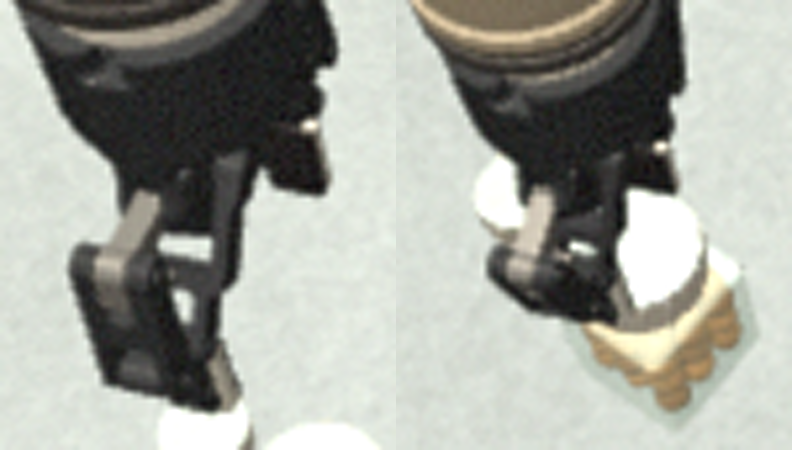

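The finger pads sit on both sides of the cap, and the pad edge at scene ≈ (245,256) is where it should be. The jar hasn't moved. Lifting.

```bash
python3 -m jog '0 0 -0.01 0 0 0 0.045; 0 0 -0.025 0 0 0 0.045; 0 0 -0.04 0 0 0 0.045; 0 0 -0.06 0 0 0 0.045; 0 0 -0.07 0 0 0 0.045' 90;  python3 -m jog '0 0 0 0 0 0 0.045; 0 0 0 0 0 0 0.045'; python3 -c "
from h import *
st()
S=grab('scene','s3.png')
a=cv2.imread('pics/s3.png')[170:290,170:330];cv2.imwrite('pics/s3c.png',cv2.resize(a,None,fx=5,fy=5))"
```

```text
t: 5.1
eef_pos: [0.569, -0.2156, 0.1418]
tool_rot: [0.001, 0.931, 0.365, 0.001]
contact_force: [0.3, 0.6, -3.7]
gripper_width: 0.582
t: 5.3
eef_pos: [0.5679, -0.2145, 0.1391]
tool_rot: [-0.0, 0.931, 0.366, 0.0]
contact_force: [-0.6, -1.1, -5.0]
gripper_width: 0.583
t 5.3 p [ 0.5679 -0.2145  0.1391] F [-0.6 -1.1 -5. ] M [ 0.09 -0.06 -0.01] w 0.583
R [[0.733, 0.681, -0.0], [0.681, -0.733, 0.0], [0.0, -0.0, -1.0]] q [-0.237  0.513  0.678  1.822 -0.391  0.943 -0.211]
```

View pics/s3c.png

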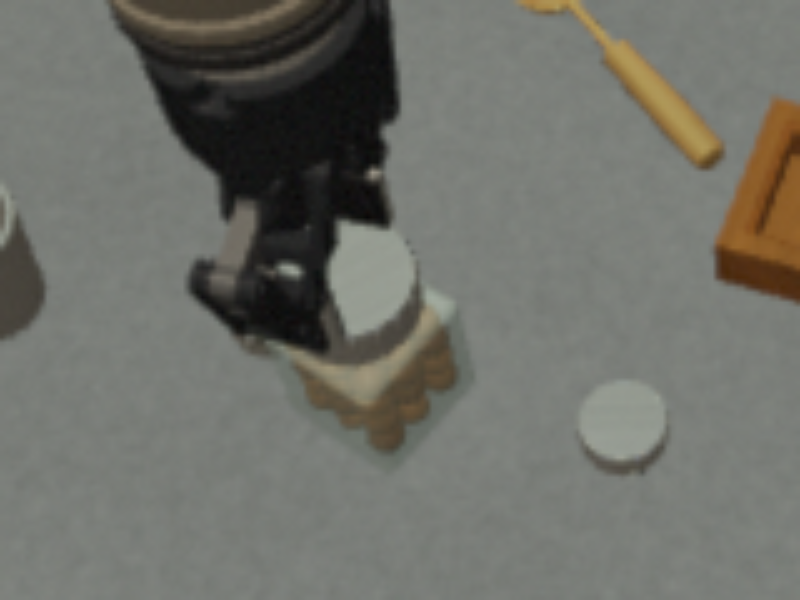

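```bash
python3 -c "
from h import *
plan([.574,.029,.139],58)"
```

```text
shift mm [ 170.4 -173.9   -0.3] rot deg [ -0.06   0.02 -15.1 ]
```

```bash
python3 -m jog '0.013 -0.013 0 0 0 -1 0.045; 0.035 -0.036 0 0 0 -3 0.045; 0.06 -0.061 0 0 0 -5 0.045; 0.085 -0.087 0 0 0 -7 0.045; 0.11 -0.112 0 0 0 -9 0.045';python3 -c "
from h import *
st();plan([.574,.029,.139],58)"
```

```text
t: 5.85
eef_pos: [0.5714, -0.0564, 0.1382]
tool_rot: [-0.0, 0.899, 0.438, -0.001]
contact_force: [1.2, 0.3, -5.2]
gripper_width: 0.585
t 5.85 p [ 0.5714 -0.0564  0.1382] F [ 1.2  0.3 -5.2] M [ 0.02 -0.06 -0.  ] w 0.585
R [[0.616, 0.788, -0.002], [0.788, -0.616, -0.0], [-0.001, -0.001, -1.0]] q [-0.499  0.45   0.641  1.898 -0.337  0.904 -0.358]
shift mm [ 68.8 -50.6  -0.8] rot deg [-0.09  0.07 -6.04]
```

```bash
python3 -m jog '0.02 -0.015 0 0 0 -2 0.045; 0.04 -0.03 0 0 0 -4 0.045; 0.056 -0.042 0 0 0 -5 0.045; 0.0685 -0.051 0 0 0 -6 0.045; 0.0685 -0.051 0 0 0 -6 0.045';python3 -m jog '0 0 0 0 0 0 0.045; 0 0 0 0 0 0 0.045';python3 -c "
from h import *
st();plan([.574,.029,.139],58)
S=grab('scene','s4.png');T=grab('top','t4.png')
a=cv2.imread('pics/s4.png')[150:250,260:400];cv2.imwrite('pics/s4c.png',cv2.resize(a,None,fx=5,fy=5))
a=cv2.imread('pics/t4.png')[150:250,250:370];cv2.imwrite('pics/t4c.png',cv2.resize(a,None,fx=5,fy=5))
o=st()"
```

```text
t: 6.35
eef_pos: [0.5745, 0.0302, 0.1387]
tool_rot: [-0.001, 0.874, 0.486, -0.0]
contact_force: [0.6, -0.4, -3.8]
gripper_width: 0.583
t: 6.55
eef_pos: [0.5744, 0.0256, 0.1393]
tool_rot: [0.0, 0.876, 0.483, -0.0]
contact_force: [-0.4, -0.8, -4.9]
gripper_width: 0.58
t 6.55 p [0.5744 0.0256 0.1393] F [-0.4 -0.8 -4.9] M [-0.01 -0.06 -0.05] w 0.58
R [[0.534, 0.846, -0.0], [0.846, -0.534, -0.001], [-0.001, 0.0, -1.0]] q [-0.619  0.441  0.608  1.896 -0.315  0.901 -0.421]
shift mm [ 2.6 -2.2  0.3] rot deg [ 0.03  0.05 -0.26]
t 6.65 p [0.5745 0.0259 0.1394] F [-0.2 -0.4 -4.1] M [-0.05  0.05 -0.01] w 0.58
R [[0.534, 0.846, 0.0], [0.846, -0.534, -0.001], [-0.0, 0.0, -1.0]] q [-0.619  0.441  0.608  1.896 -0.315  0.901 -0.421]
```

View pics/s4c.png

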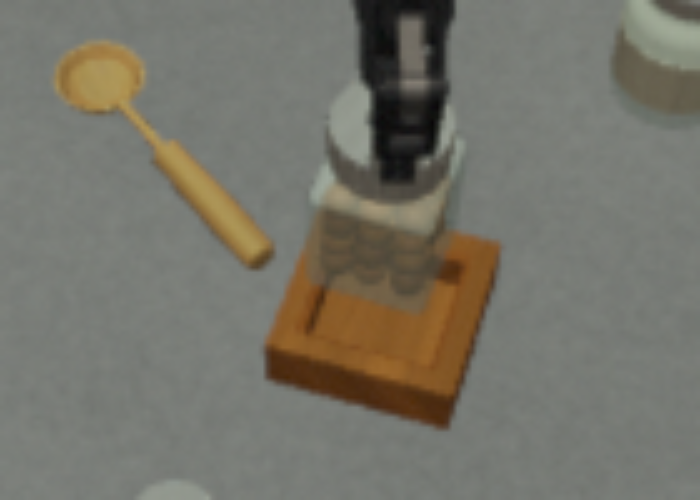

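View pics/t4c.png

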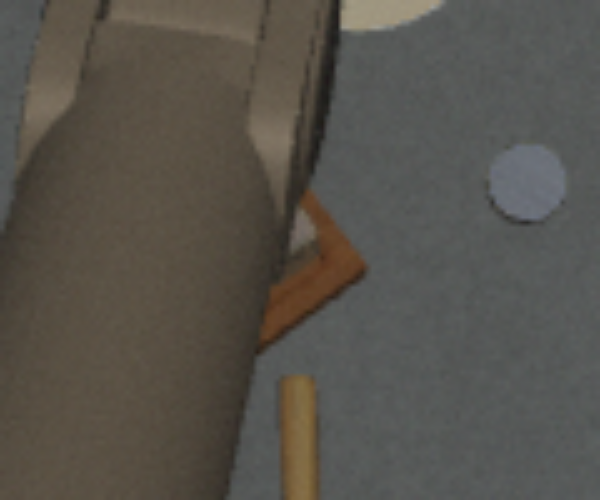

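```bash
python3 -c "
import cv2
a=cv2.imread('pics/s4.png')[162:222,312:372];a=cv2.convertScaleAbs(a,alpha=1.4);cv2.imwrite('pics/s4d.png',cv2.resize(a,None,fx=10,fy=10,interpolation=cv2.INTER_CUBIC))"
```

```text
(no output)
```

View pics/s4d.png

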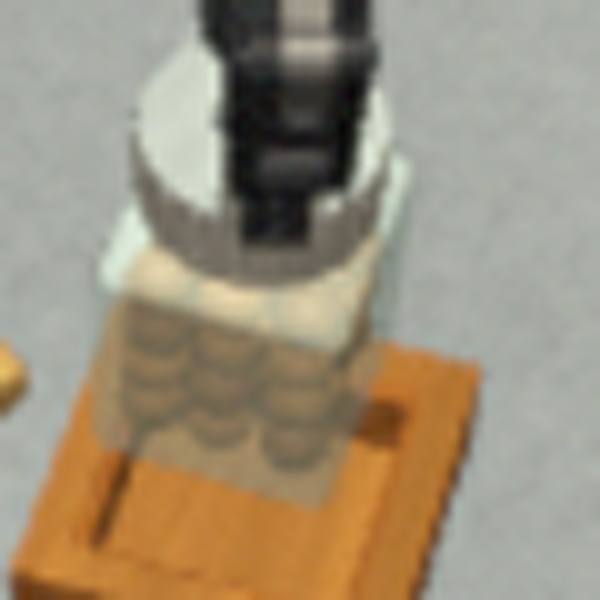

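```bash
python3 -c "
from h import *
S=grab('scene')
f=lambda x,y:(312+(x+.5)/10-.5,162+(y+.5)/10-.5)
h=.0684
for n,p,z in(('shL',(102,283),h+.07),('shR',(410,155),h+.07),('shF',(357,352),h+.07),('bL',(97,447),h),('bF',(328,508),h)):
  print(n,onz(S,*f(*p),z).round(4))
# predicted corners for centre=(.5744,.0275), yaw 36.8
for c,yaw in (((.5744,.0275),36.8),):
  r=R.from_euler('z',yaw,degrees=True).as_matrix()
  for z in(h,h+.07):
    for sx,sy in((1,1),(1,-1),(-1,-1),(-1,1)):
      u=proj(S,np.array([*c,z])+r@[.0295*sx,.0295*sy,0]);print(z,sx,sy,((u-[312,162]+.5)*10-.5).round(0),(np.array([*c,z])+r@[.0295*sx,.0295*sy,0]).round(4))
"
```

```text
shL [ 0.5697 -0.0148  0.1384]
shR [0.5795 0.0645 0.1384]
shF [0.6172 0.0208 0.1384]
bL [ 0.5668 -0.0134  0.0684]
bF [0.6121 0.0219 0.0684]
0.0684 1 1 [403. 329.] [0.5804 0.0688 0.0684]
0.0684 1 -1 [336. 519.] [0.6157 0.0215 0.0684]
0.0684 -1 -1 [100. 453.] [ 0.5684 -0.0138  0.0684]
0.0684 -1 1 [175. 267.] [0.5331 0.0335 0.0684]
0.13840000000000002 1 1 [427. 149.] [0.5804 0.0688 0.1384]
0.13840000000000002 1 -1 [356. 346.] [0.6157 0.0215 0.1384]
0.13840000000000002 -1 -1 [102. 277.] [ 0.5684 -0.0138  0.1384]
0.13840000000000002 -1 1 [182.  85.] [0.5331 0.0335 0.1384]
```

```bash
python3 -m jog '0.0017 -0.001 0.01 0 0 0 0.045; 0.0017 -0.001 0.025 0 0 0 0.045; 0.0017 -0.001 0.033 0 0 0 0.045; 0.0017 -0.001 0.033 0 0 0 0.045; 0.0017 -0.001 0.033 0 0 0 0.045';python3 -c "
from h import *
st()
S=grab('scene','s5.png')
a=cv2.imread('pics/s5.png')[172:247,302:377];a=cv2.convertScaleAbs(a,alpha=1.4);cv2.imwrite('pics/s5d.png',cv2.resize(a,None,fx=8,fy=8,interpolation=cv2.INTER_CUBIC))
o=st()"
```

```text
t: 7.2
eef_pos: [0.5743, 0.0293, 0.1058]
tool_rot: [-0.0, 0.875, 0.484, -0.001]
contact_force: [0.3, -1.0, -3.8]
gripper_width: 0.582
t 7.2 p [0.5743 0.0293 0.1058] F [ 0.3 -1.  -3.8] M [-0.01 -0.02 -0.05] w 0.582
R [[0.532, 0.847, -0.001], [0.847, -0.532, -0.0], [-0.001, -0.001, -1.0]] q [-0.6    0.486  0.579  1.919 -0.351  0.838 -0.396]
t 7.25 p [0.5747 0.0293 0.1063] F [ 0.4  0.4 -4.7] M [-0.02 -0.02 -0.02] w 0.585
R [[0.532, 0.847, -0.0], [0.847, -0.532, -0.0], [-0.0, -0.0, -1.0]] q [-0.6    0.486  0.58   1.919 -0.351  0.838 -0.396]
```

View pics/s5d.png

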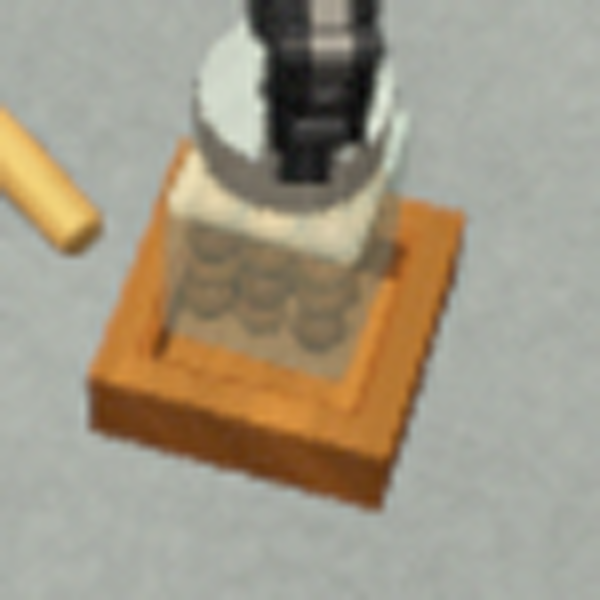

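```bash
python3 -c "
from h import *
S=grab('scene')
f=lambda x,y:(302+(x+.5)/8-.5,172+(y+.5)/8-.5)
r=R.from_euler('z',36.8,degrees=True).as_matrix()
for n,p,z in(('bL',(165,335),.036),('bF',(345,382),.036),('shF',(352,262),.106),('shL',(168,210),.106),('blkL',(92,380),.033),('blkF',(395,455),.033),('blkR',(465,213),.033)):
  P=onz(S,*f(*p),z); print(n,P.round(4),'local to brace',(r.T@(P-[.574,.029,0])).round(4))
"
```

```text
bL [ 0.5678 -0.0109  0.036 ] local to brace [-0.0289 -0.0282  0.036 ]
bF [0.613  0.0247 0.036 ] local to brace [ 0.0287 -0.0268  0.036 ]
shF [0.6146 0.0207 0.106 ] local to brace [ 0.0275 -0.031   0.106 ]
shL [ 0.5699 -0.0123  0.106 ] local to brace [-0.028  -0.0306  0.106 ]
blkL [ 0.5671 -0.0377  0.033 ] local to brace [-0.0455 -0.0493  0.033 ]
blkF [0.641  0.0229 0.033 ] local to brace [ 0.0499 -0.045   0.033 ]
blkR [0.5822 0.096  0.033 ] local to brace [0.0467 0.0488 0.033 ]
```

The jar base lines up with the well to within about 1–2 mm. Lowering in slowly and watching the force.

```bash
python3 -m jog '0 0 0.003 0 0 0 0.045; 0 0 0.006 0 0 0 0.045; 0 0 0.009 0 0 0 0.045; 0 0 0.012 0 0 0 0.045; 0 0 0.012 0 0 0 0.045';python3 -c "
from h import *
st()"
```

```text
t: 7.8
eef_pos: [0.5742, 0.0295, 0.0938]
tool_rot: [-0.0, 0.875, 0.484, -0.0]
contact_force: [-0.3, -0.8, -4.4]
gripper_width: 0.582
t 7.8 p [0.5742 0.0295 0.0938] F [-0.3 -0.8 -4.4] M [-0.02  0.07  0.02] w 0.582
R [[0.532, 0.847, -0.001], [0.847, -0.532, -0.0], [-0.001, -0.001, -1.0]] q [-0.591  0.503  0.569  1.927 -0.364  0.815 -0.385]
```

No contact so far: the force is just the jar's weight. Carrying on down.

```bash
python3 -m jog '0 0 0.004 0 0 0 0.045; 0 0 0.008 0 0 0 0.045; 0 0 0.012 0 0 0 0.045; 0 0 0.014 0 0 0 0.045; 0 0 0.014 0 0 0 0.045';python3 -c "
from h import *
st()"
```

```text
t: 8.3
eef_pos: [0.5743, 0.0294, 0.0798]
tool_rot: [-0.0, 0.875, 0.484, -0.0]
contact_force: [-0.6, 0.5, -4.0]
gripper_width: 0.582
t 8.3 p [0.5743 0.0294 0.0798] F [-0.6  0.5 -4. ] M [-0.03  0.01  0.01] w 0.582
R [[0.532, 0.847, -0.001], [0.847, -0.532, -0.0], [-0.001, -0.001, -1.0]] q [-0.58   0.522  0.556  1.935 -0.379  0.789 -0.373]
```

```bash
python3 -m jog '0 0 0.001 0 0 0 0.045; 0 0 0.002 0 0 0 0.045; 0 0 0.002 0 0 0 0.045';python3 -c "
from h import *
st()"
```

```text
t: 8.6
eef_pos: [0.5749, 0.0294, 0.0793]
tool_rot: [-0.0, 0.875, 0.484, 0.0]
contact_force: [-2.5, 0.0, 4.9]
gripper_width: 0.581
t 8.6 p [0.5749 0.0294 0.0793] F [-2.5  0.   4.9] M [0.07 0.72 0.03] w 0.581
R [[0.532, 0.847, 0.0], [0.847, -0.532, 0.001], [0.001, -0.0, -1.0]] q [-0.579  0.523  0.555  1.935 -0.381  0.787 -0.371]
```

View first.

```bash
python3 -c "
from h import *
S=grab('scene','s6.png')
a=cv2.imread('pics/s6.png')[172:247,302:377];a=cv2.convertScaleAbs(a,alpha=1.4);cv2.imwrite('pics/s6d.png',cv2.resize(a,None,fx=8,fy=8,interpolation=cv2.INTER_CUBIC))"
```

```text
(no output)
```

View pics/s6d.png

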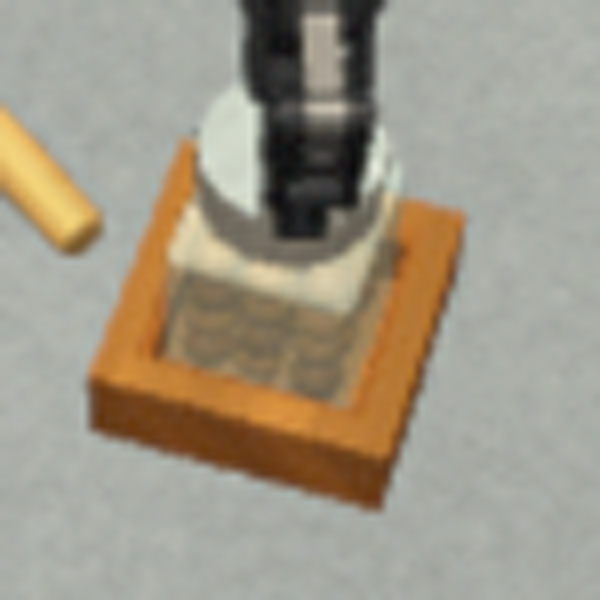

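The jar is seated, with its shoulder low over the block at crop (170–355, 255–310). The floor contact also came at the expected height. Unscrewing.

```bash
python3 -m jog '0 0 0 0 0 -2 0.045; 0 0 0 0 0 -6 0.045; 0 0 0 0 0 -10 0.045; 0 0 0 0 0 -15 0.045; 0 0 0 0 0 -20 0.045' 110;python3 -c "
from h import *
st();plan([.574,.029,.079],128)"
```

```text
t: 9.15
eef_pos: [0.5759, 0.0293, 0.0795]
tool_rot: [0.001, 0.777, 0.63, 0.001]
contact_force: [-0.3, 0.7, 1.6]
gripper_width: 0.573
t 9.15 p [0.5759 0.0293 0.0795] F [-0.3  0.7  1.6] M [-0.08  0.2  -0.29] w 0.573
R [[0.207, 0.978, 0.003], [0.978, -0.207, 0.001], [0.001, 0.003, -1.0]] q [-0.511  0.504  0.462  1.93  -0.313  0.775 -0.083]
shift mm [-0.7 -1.8  0.5] rot deg [ 1.600e-01  1.000e-02 -4.997e+01]
```

```bash
python3 -m jog '0 -0.001 0 0 0 -5 0.045; 0 -0.001 0 0 0 -10 0.045; 0 -0.001 0 0 0 -15 0.045; 0 -0.001 0 0 0 -20 0.045' 110;python3 -c "
from h import *
st()";python3 -m jog '0 0 0 0 0 -5 0.045; 0 0 0 0 0 -10 0.045; 0 0 0 0 0 -10 0.045' 110;python3 -c "
from h import *
st();plan([.574,.029,.079],128)"
```

```text
t: 9.55
eef_pos: [0.5753, 0.0294, 0.0795]
tool_rot: [0.001, 0.656, 0.755, 0.001]
contact_force: [0.6, -0.2, 1.1]
gripper_width: 0.572
t 9.55 p [0.5753 0.0294 0.0795] F [ 0.6 -0.2  1.1] M [-0.1  -0.01 -0.26] w 0.572
R [[-0.139, 0.99, 0.003], [0.99, 0.139, 0.0], [-0.0, 0.003, -1.0]] q [-0.445  0.488  0.371  1.928 -0.248  0.766  0.206]
t: 9.85
eef_pos: [0.5752, 0.0293, 0.0795]
tool_rot: [0.001, 0.589, 0.808, 0.001]
contact_force: [1.3, -0.4, 3.7]
gripper_width: 0.576
t 9.85 p [0.5752 0.0293 0.0795] F [ 1.3 -0.4  3.7] M [-0.28 -0.11  0.07] w 0.576
R [[-0.307, 0.952, 0.003], [0.952, 0.307, 0.0], [-0.001, 0.003, -1.0]] q [-0.41   0.482  0.326  1.926 -0.216  0.764  0.349]
shift mm [ 0.  -1.2  0.5] rot deg [  0.18   0.07 -20.11]
```

Torque has fallen to about zero by 50°. I'll turn on to about 66°.

```bash
python3 -m jog '0 0 0 0 0 -5 0.045; 0 0 0 0 0 -10 0.045; 0 0 0 0 0 -16 0.045; 0 0 0 0 0 -16 0.045' 110;python3 -c "
from h import *
st()"
```

```text
t: 10.25
eef_pos: [0.5753, 0.0296, 0.0804]
tool_rot: [0.001, 0.47, 0.882, 0.001]
contact_force: [-1.6, -0.4, 12.4]
gripper_width: 0.576
t 10.25 p [0.5753 0.0296 0.0804] F [-1.6 -0.4 12.4] M [-0.11  0.47  0.11] w 0.576
R [[-0.558, 0.83, 0.003], [0.83, 0.558, 0.001], [-0.001, 0.003, -1.0]] q [-0.356  0.474  0.254  1.921 -0.167  0.763  0.583]
```

The upward push is now 12 N, which is the ring pushing the freed cap. Lifting straight up.

```bash
python3 -m jog '0 0 -0.002 0 0 0 0.045; 0 0 -0.005 0 0 0 0.045; 0 0 -0.009 0 0 0 0.045; 0 0 -0.013 0 0 0 0.045; 0 0 -0.017 0 0 0 0.045';python3 -c "
from h import *
st()";python3 -m jog '0 0 -0.005 0 0 0 0.045; 0 0 -0.01 0 0 0 0.045; 0 0 -0.015 0 0 0 0.045; 0 0 -0.02 0 0 0 0.045; 0 0 -0.023 0 0 0 0.045';python3 -m jog '0 0 0 0 0 0 0.045; 0 0 0 0 0 0 0.045';python3 -c "
from h import *
st()
S=grab('scene','s7.png')
a=cv2.imread('pics/s7.png')[162:247,297:382];a=cv2.convertScaleAbs(a,alpha=1.4);cv2.imwrite('pics/s7d.png',cv2.resize(a,None,fx=7,fy=7,interpolation=cv2.INTER_CUBIC))
T=grab('top','t7.png')"
```

```text
t: 10.75
eef_pos: [0.5733, 0.0297, 0.0954]
tool_rot: [-0.0, 0.471, 0.882, -0.0]
contact_force: [0.3, 0.2, -1.6]
gripper_width: 0.572
t 10.75 p [0.5733 0.0297 0.0954] F [ 0.3  0.2 -1.6] M [ 0.06 -0.02 -0.02] w 0.572
R [[-0.557, 0.83, -0.001], [0.83, 0.557, -0.0], [0.0, -0.0, -1.0]] q [-0.364  0.452  0.262  1.913 -0.159  0.797  0.575]
t: 11.25
eef_pos: [0.5738, 0.0297, 0.1189]
tool_rot: [0.0, 0.47, 0.882, 0.0]
contact_force: [-0.3, 0.7, 0.1]
gripper_width: 0.573
t: 11.45
eef_pos: [0.5735, 0.0297, 0.1183]
tool_rot: [-0.0, 0.47, 0.882, 0.0]
contact_force: [-0.8, 0.6, -0.2]
gripper_width: 0.575
t 11.45 p [0.5735 0.0297 0.1183] F [-0.8  0.6 -0.2] M [ 0.    0.05 -0.03] w 0.575
R [[-0.558, 0.83, -0.0], [0.83, 0.558, 0.0], [0.0, -0.0, -1.0]] q [-0.372  0.421  0.27   1.898 -0.147  0.842  0.566]
```

View pics/s7d.png

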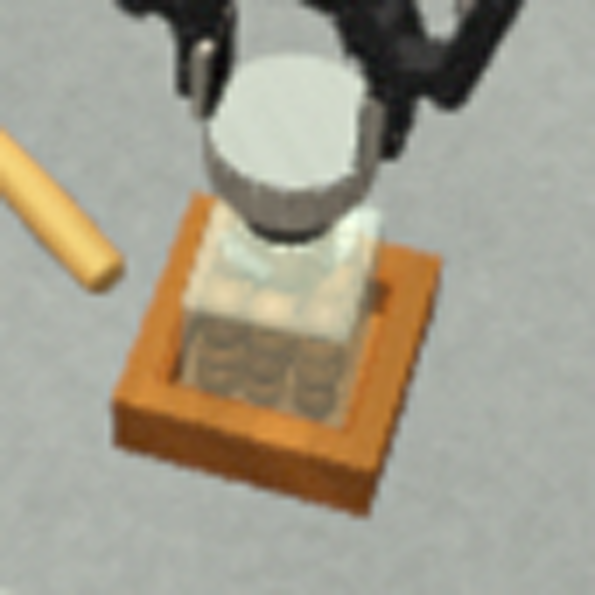

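View pics/s7.png

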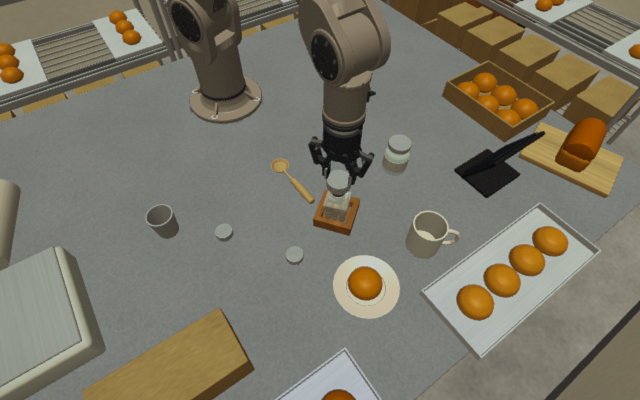

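```bash
python3 -m jog '0 0 -0.0015 0 0 0 0.045; 0 0 -0.003 0 0 0 0.045; 0 0 -0.003 0 0 0 0.045; 0 0 -0.003 0 0 0 0.045';python3 -c "
from h import *
o=st()
S=grab('scene','s8.png');T=grab('top','t8.png')
a=cv2.imread('pics/s8.png')[162:222,302:372];b=cv2.resize(cv2.convertScaleAbs(a,alpha=1.4),None,fx=10,fy=10,interpolation=cv2.INTER_CUBIC)
p=o['eef_pos']
for zc,col in ((p[2]+.0193+.012,(0,0,255)),(p[2]+.0193-.012,(255,0,0))):
  for t in np.arange(0,6.28,.2):
    u=(proj(S,[.5738+.028*np.cos(t),.0297+.028*np.sin(t),zc])-[302,162]+.5)*10
    cv2.circle(b,tuple(int(v) for v in u),2,col,-1)
cv2.imwrite('pics/s8d.png',b)"
```

```text
t: 11.95
eef_pos: [0.5736, 0.0297, 0.1213]
tool_rot: [0.0, 0.47, 0.882, 0.0]
contact_force: [0.0, 0.2, 0.4]
gripper_width: 0.574
t 11.95 p [0.5736 0.0297 0.1213] F [0.  0.2 0.4] M [ 0.03 -0.03 -0.02] w 0.574
R [[-0.558, 0.83, 0.0], [0.83, 0.558, 0.0], [0.0, 0.0, -1.0]] q [-0.373  0.417  0.271  1.895 -0.145  0.848  0.564]
```

View pics/s8d.png

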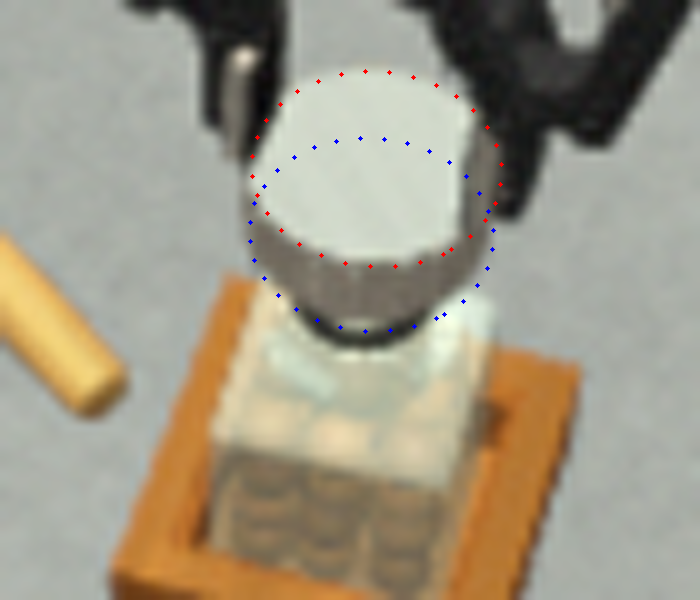

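View pics/t8.png

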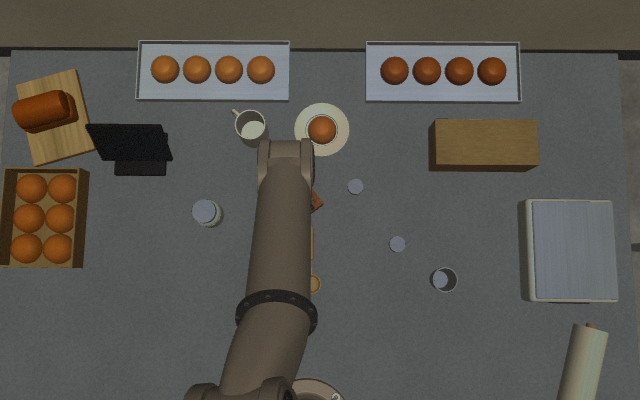

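The cap's outline matches the level rings I predicted at this height, centred near crop (375,170). The dark ring below it at (365,340) is the seal in the jar's mouth. The jar is in the brace and everything else is where it was. Handing in.

```bash
python3 -c "
from h import *
print(workorder.hand_in());st()"
```

```text
the job is handed in; nothing more can be done
None
the job is handed in; nothing more can be done
```

The job is done and handed in at about 12 s of robot time. I lifted the square jar by its cap, set it down in the brace well and turned the cap 66° anticlockwise. I then lifted it straight off and stopped with it held level.

- **Seating:** the jar touched the well floor at the expected height, and the pictures show it still upright in the brace after the cap came off.
- **Freeing:** turning torque was 0.26–0.29 N m up to 40° and near zero by 50°. At 66° the sealing ring pushed up with about 12 N.
- **Final hold:** the cap matches the level outline I predicted, with its lower edge about 2.4 cm above the mouth. That height comes from the tool reading, good to 1–2 mm.
- **Everything else:** the last pictures show the bystanders and the two small caps where they were. The arm hides part of the spoon in the top view, but it is visible in the scene view.

Two things didn't quite agree:
- **Grip opening:** it read about 0.58, where 56 mm would be about 0.66 on a linear scale. I put this down to a non-linear reading, since the pictures showed the cap centred between the pads.
- **Jar base:** before insertion the base looked 2–3 mm off relative to the shoulder, but the jar went in without touching the sides.

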